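# Put a culture dish under the swing-arm magnifier

## Task

Swing the arm of the bench magnifier aside, well clear of its stage, then take the flat glass dish and set it down gently and upright on the stage, wholly inside the dark ring. With the dish released there, swing the arm back so that the whole dish lies beneath the glass of the lens, and let go; leave the tin, the amber bottle and the beaker where they stand.

Things in the scene. Friction and masses are not known exactly. Their poses are not given: they have to be found in the camera images.
- magnifier_stand: bench magnifier, fixed to the worktop: grey base plate 116 mm (x) by 270 mm (y), top 12 mm above the worktop, carrying a round stage and a post. Origin on the worktop under the middle of the stage; its x axis points roughly away from the robot, its y axis from the stage to the post, 190 mm away; its yaw lies between -0.3 and 0.05 rad.
- stage_centre (a point): middle of the top of the stage, 16 mm above the worktop: a white disc 84 mm in diameter bordered by a flat black ring (84 mm inside, 94 mm outside) on a grey disc of 106 mm; all flat, nothing holds the dish
- post_axis (a point): point on the vertical hinge axis of the arm, at the post, 120 mm above the worktop; the post's head is 32 mm across and ends 137 mm above the worktop
- lens_arm (a joint): angle of the swinging arm, a blue bar 18 mm wide, (rad): 0 with the lens exactly over the middle of the stage; grows as the arm swings towards the robot (clockwise seen from above), where it is clear of the stage; stops at -0.5 and 1.75; at the start within 0.3 of 0. There is no catch at 0; the hinge has light friction (about 0.12 N m, some 1.2 N at the knob) and stays where it is left
- lens_centre (a point): middle of the lens, 120 mm above the worktop and 190 mm from the hinge axis: a clear glass 93 mm in diameter in a grey round frame of 110 mm, which lies from 113 to 127 mm above the worktop, so that the gripper cannot set the dish down while the lens is over the stage
- knob_grip (a point): grip point on the upright black knob with a red band that stands on the arm 100 mm from the hinge axis, between post and lens; knob 16 mm in diameter, from 127 to 170 mm above the worktop; the point is on its axis, 155 mm above the worktop. Take it from above with the fingers either side
- dish: flat closed round glass dish with pale spots in it, 61 mm in diameter over its lid rim (58 mm to grip), 14 mm high, about 30 g, lying on the worktop at one of two places; origin at the centre of its underside, z up. Grip it across its diameter from above
- filter_tin: bystander: round white tin with a blue lid, 53 mm in diameter, 42 mm high; origin at the centre of its underside. It and the dish may have changed places. Right of these stands a solid stack of instruments over 0.4 m high (about x > 0.5, y < 0.05): draw the arm in before turning past it
- amber_vial: bystander: small amber glass bottle with a black cap, 38 mm in diameter, 72 mm high; origin at the centre of its underside. It stands lower than the arm, which passes over it
- beaker: bystander: empty glass beaker, 53 mm in diameter, 70 mm high, behind the stage; origin at the centre of its underside
Mind the look-alikes: they are no part of the job. Of the things like the dish, leave any that is brown; of the rest the larger one is meant.

How it is judged:
By the outcome, as a careful person would: the job done as asked, in the order asked, and still so for the second after the job is handed in, with the robot touching nothing.
It also fails if it takes over 72 s, if anything falls off the work surface, if the arm or the gripper's body presses on something with over 40 N, if the wrist force passes 120 N, or if a joint passes its speed limit or range.

## Robot

A 6-joint arm with a two-finger parallel gripper is mounted at the origin on a cart in front of the work surface, level with it; the furniture and walls round the work are solid. World frame = base frame: x ahead of the robot, y to its left, z up, the work surface at z = 0. Lengths are in mm, angles in rad, forces in N, time in s.
With the tool pointing down it reaches from about 300 to 775 mm from the base axis. Payload 14.6 kg.
Tool frame: the origin (TCP) lies between the finger pads; the fingertips stand ahead of it and the grasp point (between the pads) lies 11 mm behind it (manip.finger_overhang is the z of the fingertips in the tool frame, in mm); z points along the fingers, y is the line along which they close (so a half turn about z gives the same grasp; the last joint's range is limited). The gripper opens to 94 mm and grips with 3 to 60 N. Pads are 16 mm wide; open, the fingers measure 119 mm over their backs; the gripper's body (75 mm by 177 mm) begins 78 mm behind the grasp point.
Start: joints at [1.255, 0.3, 1.521, -0, 1.321, -0.067], TCP at [135.43, 533.055, 213.446] pointing down, gripper open.
Joint ranges: [-3.03, 3.03], [-0.79, 2.21], [0.23, 2.52], [-1.04, 4.18], [0, 3.07], [-2.55, 2.55]. Speed limits (rad/s): [2.22, 2.22, 2.57, 3.14, 3.14, 3.14].

## Interface

Orientations are given as [roll, pitch, yaw] about the fixed x, y, z axes, in that order (R = Rz(yaw) Ry(pitch) Rx(roll)).
In Python, from cell import manip gives the robot as it stands.
- The arm moves only by the tool jog_arm, never from a script. Its argument "series" is a list of rows, each a list of 7 numbers: the shift along the world's x, y, z as a fraction of full scale, then the turn, a rotation vector about the world's x, y, z as a fraction of full scale, then the closure, from 0 (fully open) to 1 (shut). In form: [[dx, dy, dz, wx, wy, wz, fingers], ...]. A call has 1 to 8 rows; each row is the pose to reach, as a shift and turn from the pose commanded when the call began; what a row does not reach only later rows make up. Full scale, the value 1, is 120 mm for a shift and 90 degrees for a turn. A row lasts 1/12 s, in which the tool goes at most 41.7 mm and 7.16 degrees, less where a joint would pass 70% of its speed; a pose out of reach is approached as far as the arm can. A call with a number of a shift or a turn outside -1 to 1 is refused whole. A call with a gripper value outside its range is refused whole. The fingers move at their own pace and stop on an object; "grip_force" is the grip in N (left out, the last holds). Time passes only in rows, so rows that repeat a pose let the fingers close. It gives the time, the measured TCP pose, the force, the opening and the grip force at its end, in the units of the state.
- manip.read_state(): the state, without advancing time (a new reading comes with each control period).
- manip.camera(name): name is "scene" or "top"; returns a dict with "frame" (480x640x3 uint8, red, green, blue), "vfov" (degrees; the focal length in pixels is half the picture's height over the tangent of half this angle, whatever the lens; pixels are square), "cx", "cy" (the principal point, pixels), "R" (3x3) and "t" (3): a world point X has camera coordinates R X + t. Camera axes: x right, y down, z forward; pixel columns grow to the right and rows downward; lengths in mm; the calibration is good to about 2 mm. A picture is of the moment at which its call begins. There is no depth.
- manip.sign_off(): hands the job in; it is judged then, once.
The state is a dict: "clock": time; "joints": joint angles; "qd": joint speeds; "effort": joint torques, N m; "eef_pos": TCP position; "eef_rot": TCP orientation; "wrist_force": force on the tool from outside, world axes, zero at the start; "moment": the same for the moment, N m; "finger_gap": finger opening in mm; "finger_force": force on a finger pad.
Only numpy, scipy, OpenCV 4.12 (cv2) and the standard library are available. Lean on these libraries where they do the work, as an engineer would, in place of code of your own. Each camera call takes 0.05 s, during which the arm holds its last target. There are 200 camera calls.

## Working session

There is one attempt and no reset: what is moved stays moved. The work goes in short steps, Python scripts to look and compute and a tool call to move; the robot and the scene stay as the last step left them, time stands still between calls to the robot, and variables do not carry over. Pictures are saved under pics/ and viewed, at most 11 in all, crops included, and the job is handed in when it is done.

Besides the shell and the picture viewer there is one more tool, called after "Emit:" by a JSON object that holds its "op" and its "data". jog_arm: Moves the arm, as the interface text tells. Its arguments: {"type":"object","properties":{"series":{"type":"array"},"grip_force":{"type":"number"}},"required":["series"]}

```bash
mkdir -p pics
cat > h.py <<'E'
import numpy as np, cv2
from cell import manip
def cam(n):
    c=manip.camera(n); c['R']=np.array(c['R']); c['t']=np.array(c['t'])
    c['f']=240/np.tan(np.radians(c['vfov'])/2); return c
def ray(c,u,v,z):
    d=c['R'].T@np.array([(u-c['cx'])/c['f'],(v-c['cy'])/c['f'],1]); o=-c['R'].T@c['t']
    return o+d*(z-o[2])/d[2]
def proj(c,X):
    p=c['R']@np.array(X,float)+c['t']; return p[:2]/p[2]*c['f']+[c['cx'],c['cy']]
def save(c,n): cv2.imwrite('pics/'+n,c['frame'][:,:,::-1])
E
python3 - <<'E'
from h import *
for n in('top','scene'):
    c=cam(n); save(c,n+'1.png'); print(n,c['f'],c['cx'],c['cy'],-c['R'].T@c['t'],c['R'].round(3).tolist(), {k:v for k,v in c.items() if k not in('frame','R','t')})
s=manip.read_state(); print(s, manip.finger_overhang)
E
```

```text
top 480.15863543526694 315.4292831352477 237.2346036760612 [364.47173168 276.58175007 983.11349654] [[-0.074, -0.997, -0.005], [-0.972, 0.073, -0.222], [0.222, -0.012, -0.975]] {'vfov': 53.114957790148324, 'cx': 315.4292831352477, 'cy': 237.2346036760612, 'f': np.float64(480.15863543526694)}
scene 441.20848695438707 325.18373755523606 242.1058786039145 [ 161.23676686 -220.9443914   680.48578124] [[0.795, -0.606, -0.017], [-0.408, -0.514, -0.754], [0.449, 0.606, -0.656]] {'vfov': 57.08889083583769, 'cx': 325.18373755523606, 'cy': 242.1058786039145, 'f': np.float64(441.20848695438707)}
{'clock': 0.1, 'joints': array([ 1.25541800e+00,  3.00404163e-01,  1.52149126e+00,  5.14734974e-06,
        1.32071003e+00, -6.66047261e-02]), 'qd': array([ 0.00236304, -0.00141303, -0.00160926, -0.00074837,  0.00076528,
        0.00099919]), 'effort': array([ 1.03960112e-03, -5.32647014e+01, -3.53279793e+01,  7.10196700e-02,
        2.35724525e-02, -7.41116310e-05]), 'eef_pos': array([135.35458421, 532.85875525, 212.96104374]), 'eef_rot': array([-3.14058244e+00, -7.23818889e-05,  2.89281774e+00]), 'wrist_force': array([ 0.05105601,  0.68939749, -0.12872782]), 'moment': array([-0.04708755,  0.00867504,  0.0170633 ]), 'finger_force': 0.0, 'finger_gap': 93.88723269828806} 8.0
```

View pics/top1.png

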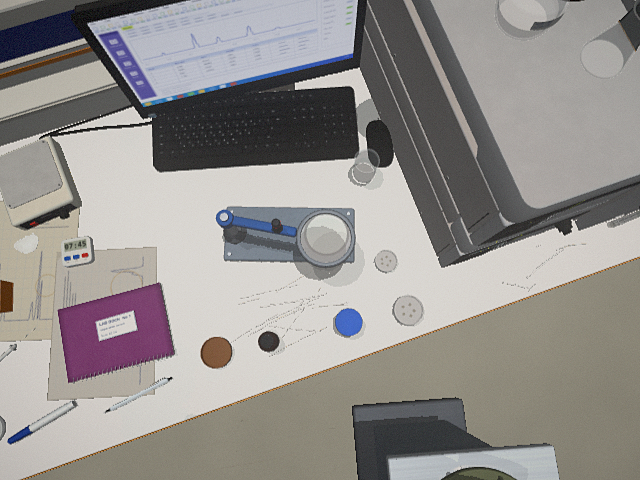

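View pics/scene1.png

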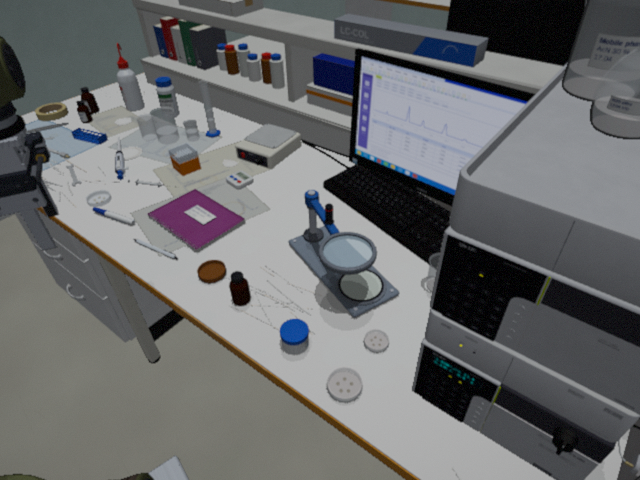

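The top view shows the dish (larger pale, spotted one) at (408,310). The small look-alike is at (386,261), the brown one at (216,352), the tin at (348,322), the vial at (268,341), the hinge head at (225,218), the knob at (277,226), the lens at (326,238) and the beaker at (363,168).

Run:
```python
from h import *
T=cam('top');S=cam('scene')
def big(c,x0,y0,x1,y1,k,n): 
    cv2.imwrite('pics/'+n,cv2.resize(c['frame'][y0:y1,x0:x1,::-1],None,fx=k,fy=k,interpolation=cv2.INTER_CUBIC))
a=cv2.resize(T['frame'][195:345,215:435,::-1],None,fx=3.6,fy=3.6,interpolation=cv2.INTER_CUBIC); cv2.imwrite('pics/tz.png',a)
big(S,280,180,410,320,4.2,'sz.png')
for n,uv,z in [('dishT',(408,310),14),('hinge',(225,218),137),('lens',(326,238),120),('tin',(348,322),42),('vial',(268.5,341),72)]: print(n,ray(T,*uv,z).round(1))
for n,uv,z in [('dishS',(345,384),14),('hingeS',(311,195),137),('lensS',(348,252),120)]: print(n,ray(S,*uv,z).round(1))
for p in [(225,207),(355,208),(355,262),(223,261)]: print(p,ray(T,*p,12).round(1))
# pale dish contour
for c,u,v in((T,408,310),(S,345,384)):
    g=c['frame'].astype(int); print(g[v,u-24:u+25].tolist()[::3])
```

```text
dishT [422.6  91.6  14. ]
hinge [605.6 428.5 137. ]
lens [558.2 247.  120. ]
tin [406.7 215.1  42. ]
vial [381.6 367.2  72. ]
dishS [423.2  85.7  14. ]
hingeS [602.6 422.5 137. ]
lensS [561.2 247.8 120. ]
(225, 207) [665.2 450.2  12. ]
(355, 208) [642.4 177.4  12. ]
(355, 262) [527.7 188.   12. ]
(223, 261) [550.1 458.   12. ]
[[216, 214, 208], [216, 213, 207], [220, 216, 212], [103, 103, 101], [186, 183, 177], [184, 181, 176], [191, 185, 179], [190, 185, 182], [185, 182, 177], [188, 181, 179], [148, 141, 127], [188, 184, 180], [188, 184, 178], [179, 175, 174], [214, 211, 205], [217, 214, 211], [215, 212, 206]]
[[175, 176, 175], [176, 178, 177], [138, 136, 136], [157, 154, 154], [156, 154, 153], [143, 139, 135], [144, 141, 137], [156, 153, 153], [156, 154, 153], [156, 154, 154], [128, 123, 113], [155, 152, 153], [156, 153, 155], [154, 151, 151], [174, 175, 175], [175, 175, 176], [176, 176, 177]]
```

View pics/tz.png

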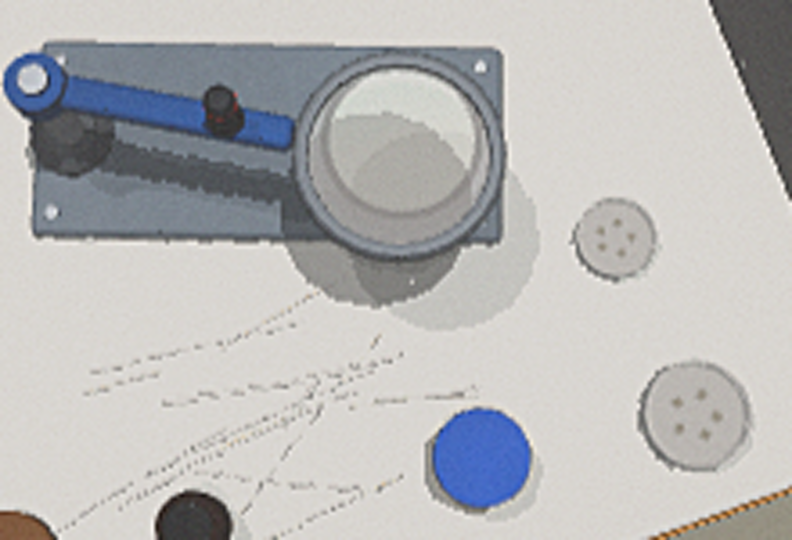

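View pics/sz.png

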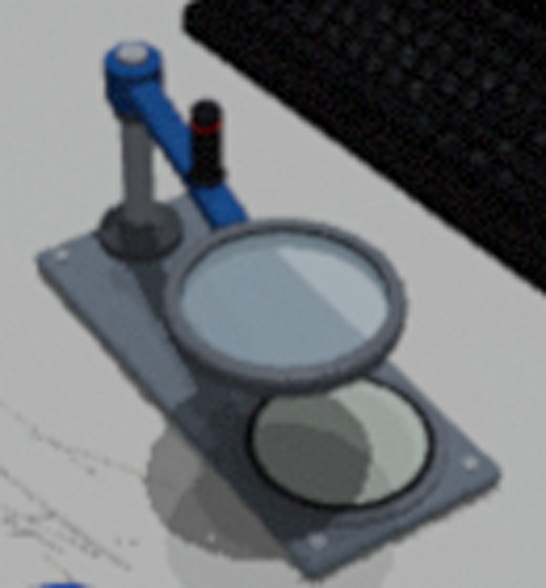

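The crops give the sub-pixel features. In the top view: hinge (224.7,217.2), lens (325.6,238.1), knob top (276.4,221.9), dish (407.8,310.3). In the scene view the black ring is centred near (361.2,285.5).

```bash
cat >> h.py <<'E'
def blob(c,u,v,r,f):
    "ellipse of the blob under mask f nearest (u,v)"
    m=np.zeros((480,640),np.uint8); g=c['frame'].astype(int); m[f(g)]=255
    w=np.zeros_like(m); cv2.circle(w,(int(u),int(v)),r,255,-1); m&=w
    m=cv2.morphologyEx(m,cv2.MORPH_CLOSE,np.ones((3,3)))
    cs=cv2.findContours(m,cv2.RETR_EXTERNAL,cv2.CHAIN_APPROX_NONE)[0]
    k=max(cs,key=cv2.contourArea); return cv2.fitEllipse(cv2.convexHull(k))
E
python3 - <<'E'
from h import *
T=cam('top');S=cam('scene')
for n,c,u,v,th in(('T',T,408,310,202),('S',S,345,384,166)):
    e=blob(c,u,v,26,lambda g:g.sum(2)/3<th); print('dish',n,e,ray(c,*e[0],7).round(1))
blue=lambda g:(g[...,2]>g[...,0]+60)
for n,c,u,v in(('T',T,348,322),('S',S,294,332)):
    e=blob(c,u,v,22,blue); print('tin',n,e,ray(c,*e[0],42).round(1))
e=blob(S,361,285,27,lambda g:g.sum(2)/3<50); print('ring',e,ray(S,*e[0],16).round(1))
g=S['frame'].astype(int);red=(g[...,0]>g[...,1]+40)&(g[...,0]>90); ys,xs=np.where(red[190:240,310:350]);print('red',xs.mean()+310,ys.mean()+190,len(xs))
g=T['frame'].astype(int)
e=blob(T,326,238,32,lambda g:(g.sum(2)/3<130));print('lens',e,ray(T,*e[0],120).round(1))
print('stand hinge',ray(T,224.7,217.2,137).round(1),'knobtop',ray(T,276.4,221.9,170).round(1),'knobtopS',ray(S,280+206/4.2,180+106/4.2,170).round(1),'hingeS',ray(S,280+133/4.2,180+54/4.2,137).round(1),'lensS',ray(S,280+287/4.2,180+303/4.2,122).round(1))
print('beaker base top',ray(T,362,175,0).round(1),'vialS',ray(S,237,275,72).round(1))
E
```

```text
dish T ((407.8045959472656, 310.4672546386719), (31.12592887878418, 33.99931716918945), 134.62901306152344) [422.1  90.7   7. ]
dish S ((344.2114562988281, 385.87872314453125), (37.24311447143555, 37.94612121582031), 168.3493194580078) [422.6  87.    7. ]
tin T ((348.3031005859375, 321.69244384765625), (26.46111297607422, 26.965496063232422), 158.48976135253906) [407.2 214.4  42. ]
tin S ((293.814453125, 331.1632385253906), (25.200668334960938, 28.576356887817383), 82.20650482177734) [406.5 210.8  42. ]
ring ((357.3767395019531, 284.8241271972656), (43.87303161621094, 48.76484680175781), 68.50291442871094) [586.6 245.3  16. ]
red 332.0 209.0 1
lens ((325.52294921875, 238.1409912109375), (61.80917739868164, 64.11211395263672), 4.432845592498779) [558.  247.9 120. ]
stand hinge [607.1 429.  137. ] knobtop [582.3 333.  170. ] knobtopS [582.9 333.3 170. ] hingeS [608.4 428.1 137. ] lensS [560.  245.4 122. ]
beaker base top [718.6 154.3   0. ] vialS [384.1 370.6  72. ]
```

Hinge is about (607.5,428.5), the arm's heading 0.26 (joint about 0.17), the knob at (582.5,333) and the dish near (422,89). Sizes and radii agree with those given. I'll move towards the knob, turning the fingers so they close across the arm.

Emit:
{"op": "jog_arm", "data": {"series": [[0.33,-0.14,0,0,0,0.08,0],[0.67,-0.28,0,0,0,0.16,0],[1,-0.42,0,0,0,0.24,0],[1,-0.42,0,0,0,0.32,0],[1,-0.42,0,0,0,0.4,0],[1,-0.42,0,0,0,0.48,0],[1,-0.42,0,0,0,0.5,0]]}}

```text
clock: 0.88
eef_pos: [255.9, 482.4, 213.4]
eef_rot: [-3.142, -0.0, -2.599]
wrist_force: [0.5, -0.2, -0.4]
finger_gap: 93.8
finger_force: 0.0
```

Emit:
{"op": "jog_arm", "data": {"series": [[0.33,-0.14,0,0,0,0.08,0],[0.67,-0.28,0,0,0,0.16,0],[1,-0.42,0,0,0,0.24,0],[1,-0.42,0,0,0,0.32,0],[1,-0.42,0,0,0,0.4,0],[1,-0.42,0,0,0,0.48,0],[1,-0.42,0,0,0,0.5,0]]}}

```text
clock: 1.47
eef_pos: [375.8, 432.0, 213.2]
eef_rot: [3.141, -0.0, -1.813]
wrist_force: [0.1, 0.2, 0.1]
finger_gap: 93.9
finger_force: 0.0
```

Emit:
{"op": "jog_arm", "data": {"series": [[0.25,-0.11,0,0,0,0,0],[0.5,-0.22,0,0,0,0,0],[0.75,-0.33,0,0,0,0,0],[1,-0.42,0,0,0,0,0],[1,-0.42,0,0,0,0,0]]}}

```text
clock: 1.88
eef_pos: [499.3, 379.3, 212.7]
eef_rot: [-3.141, -0.001, -1.823]
wrist_force: [-0.8, -0.5, 0.2]
finger_gap: 93.7
finger_force: 0.0
```

Emit:
{"op": "jog_arm", "data": {"series": [[0.2,-0.11,0,0,0,0,0],[0.4,-0.22,0,0,0,0,0],[0.6,-0.33,0,0,0,0,0],[0.72,-0.41,0,0,0,0,0],[0.72,-0.41,0,0,0,0,0],[0.72,-0.41,0,0,0,0,0]]}}

```text
clock: 2.38
eef_pos: [581.8, 332.4, 212.9]
eef_rot: [3.141, -0.0, -1.821]
wrist_force: [0.4, 0.0, -0.9]
finger_gap: 93.7
finger_force: 0.0
```

Emit:
{"op": "jog_arm", "data": {"series": [[0,0.005,-0.2,0,0,0,0],[0,0.005,-0.4,0,0,0,0],[0,0.005,-0.57,0,0,0,0],[0,0.005,-0.57,0,0,0,0],[0,0.005,-0.57,0,0,0,0.5],[0,0.005,-0.57,0,0,0,0.7],[0,0.005,-0.57,0,0,0,1],[0,0.005,-0.57,0,0,0,1]], "grip_force": 8}}

```text
clock: 3.05
eef_pos: [582.1, 333.6, 146.6]
eef_rot: [-3.14, 0.001, -1.819]
wrist_force: [-1.0, 0.5, 1.1]
finger_gap: 70.6
finger_force: 0.0
```

Emit:
{"op": "jog_arm", "data": {"series": [[0,0,0,0,0,0,1],[0,0,0,0,0,0,1],[0,0,0,0,0,0,1],[0,0,0,0,0,0,1]]}}

```text
clock: 3.38
eef_pos: [581.9, 333.2, 145.2]
eef_rot: [-3.141, 0.0, -1.82]
wrist_force: [-0.8, -0.1, 0.1]
finger_gap: 43.5
finger_force: 0.0
```

Emit:
{"op": "jog_arm", "data": {"series": [[0,0,0,0,0,0,1],[0,0,0,0,0,0,1],[0,0,0,0,0,0,1],[0,0,0,0,0,0,1],[0,0,0,0,0,0,1],[0,0,0,0,0,0,1]]}}

```text
clock: 3.88
eef_pos: [581.9, 333.2, 145.0]
eef_rot: [-3.142, -0.0, -1.82]
wrist_force: [0.2, 0.2, -0.8]
finger_gap: 16.2
finger_force: 8.0
```

Run:
```python
from h import *
h=np.array([607.5,428.5]); p0=h+100*np.array([-np.sin(.258),-np.cos(.258)]);print(p0)
for base in(.258,.258+.5152):
  q=h+100*np.array([-np.sin(base),-np.cos(base)])
  for k in range(1,9):
    a=base+.0644*k; p=h+100*np.array([-np.sin(a),-np.cos(a)])
    print(((p-q)/120).round(3),round(-.0644*k/(np.pi/2),3))
```

```text
[581.98527409 331.80977939]
[-0.051  0.015] -0.041
[-0.102  0.034] -0.082
[-0.151  0.056] -0.123
[-0.198  0.081] -0.164
[-0.244  0.109] -0.205
[-0.288  0.14 ] -0.246
[-0.33   0.173] -0.287
[-0.369  0.209] -0.328
[-0.037  0.039] -0.041
[-0.072  0.08 ] -0.082
[-0.104  0.123] -0.123
[-0.133  0.168] -0.164
[-0.159  0.215] -0.205
[-0.182  0.263] -0.246
[-0.202  0.313] -0.287
[-0.218  0.364] -0.328
```

Gripped at 16.2 mm, which matches the knob. Swinging aside in the arc.

Emit:
{"op": "jog_arm", "data": {"series": [[-0.05,0.015,0,0,0,-0.041,1],[-0.1,0.034,0,0,0,-0.082,1],[-0.15,0.056,0,0,0,-0.123,1],[-0.198,0.081,0,0,0,-0.164,1],[-0.244,0.109,0,0,0,-0.205,1],[-0.288,0.14,0,0,0,-0.246,1],[-0.33,0.173,0,0,0,-0.287,1],[-0.37,0.21,0,0,0,-0.328,1]]}}

```text
clock: 4.55
eef_pos: [537.5, 358.8, 145.0]
eef_rot: [-3.141, 0.001, -2.338]
wrist_force: [5.0, 2.1, -2.1]
finger_gap: 15.7
finger_force: 8.0
```

Emit:
{"op": "jog_arm", "data": {"series": [[-0.037,0.04,0,0,0,-0.041,1],[-0.072,0.08,0,0,0,-0.082,1],[-0.104,0.123,0,0,0,-0.123,1],[-0.133,0.168,0,0,0,-0.164,1],[-0.16,0.215,0,0,0,-0.205,1],[-0.182,0.263,0,0,0,-0.246,1],[-0.202,0.313,0,0,0,-0.287,1],[-0.218,0.364,0,0,0,-0.328,1]]}}

```text
clock: 5.22
eef_pos: [511.3, 402.3, 145.0]
eef_rot: [-3.141, 0.0, -2.853]
wrist_force: [2.0, -0.1, -1.4]
finger_gap: 15.5
finger_force: 8.0
```

Emit:
{"op": "jog_arm", "data": {"series": [[0,0,0,0,0,0,1],[0,0,0,0,0,0,1],[0,0,0,0,0,0,0.5],[0,0,0,0,0,0,0.5],[0,0,0,0,0,0,0.5],[0,0,0,0,0,0,0.5],[0,0,0,0,0,0,0.5]]}}

```text
clock: 5.8
eef_pos: [511.3, 402.0, 145.1]
eef_rot: [-3.142, -0.0, -2.85]
wrist_force: [-0.1, 0.2, 0.5]
finger_gap: 45.2
finger_force: 0.0
```

Emit:
{"op": "jog_arm", "data": {"series": [[0,0,0.25,0,0,0,0],[0,0,0.5,0,0,0,0],[0,0,0.7,0,0,0,0],[-0.1,-0.3,0.7,0,0,0,0],[-0.2,-0.6,0.7,0,0,0,0],[-0.3,-0.9,0.7,0,0,0,0],[-0.3,-1,0.7,0,0,0,0]]}}

```text
clock: 6.38
eef_pos: [473.8, 278.9, 229.4]
eef_rot: [-3.141, -0.0, -2.851]
wrist_force: [0.9, 0.8, 0.9]
finger_gap: 90.4
finger_force: 0.0
```

Run:
```python
from h import *
T=cam('top');S=cam('scene')
a=T['frame'][160:360,200:440,::-1];b=S['frame'][170:410,270:450,::-1]
cv2.imwrite('pics/t2.png',cv2.resize(a,None,fx=3,fy=3,interpolation=cv2.INTER_CUBIC))
cv2.imwrite('pics/s2.png',cv2.resize(b,None,fx=2.5,fy=2.5,interpolation=cv2.INTER_CUBIC))
```

```text
(no output)
```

View pics/t2.png

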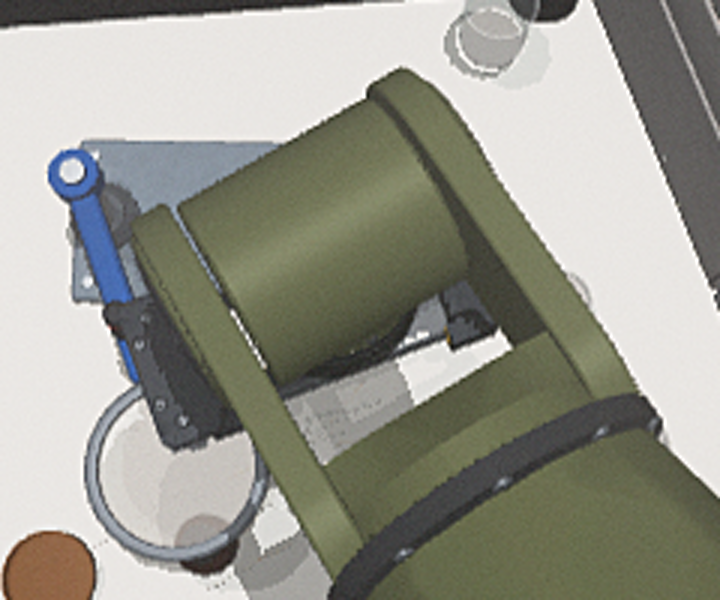

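View pics/s2.png

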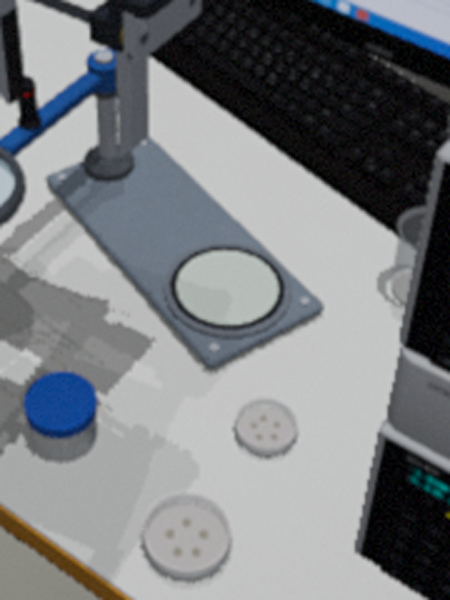

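The lens is well aside. The ring is fully visible in the scene view near (360.8,285.2), and the dish is untouched near (345,385). I'll compute the stage centre and go to the dish.

Emit:
{"op": "jog_arm", "data": {"series": [[-0.1,-0.3,0,0,0,-0.07,0],[-0.2,-0.6,-0.2,0,0,-0.14,0],[-0.3,-0.9,-0.4,0,0,-0.21,0],[-0.4,-1,-0.6,0,0,-0.28,0],[-0.43,-1,-0.7,0,0,-0.31,0],[-0.43,-1,-0.7,0,0,-0.31,0]]}}

```text
clock: 6.98
eef_pos: [422.7, 162.0, 143.0]
eef_rot: [-3.14, -0.003, 2.943]
wrist_force: [0.8, 0.1, 0.6]
finger_gap: 94.1
finger_force: 0.0
```

Emit:
{"op": "jog_arm", "data": {"series": [[0,-0.3,-0.2,0,0,0,0],[0,-0.58,-0.4,0,0,0,0],[0,-0.58,-0.4,0,0,0,0],[0,-0.58,-0.4,0,0,0,0]]}}

```text
clock: 7.32
eef_pos: [424.6, 92.4, 97.1]
eef_rot: [-3.141, -0.001, 2.946]
wrist_force: [0.9, 0.3, 0.5]
finger_gap: 94.0
finger_force: 0.0
```

Run:
```python
from h import *
T=cam('top');S=cam('scene')
e=blob(S,361,285,27,lambda g:g.sum(2)/3<60); print('ring',e,ray(S,*e[0],16).round(1), ray(S,360.8,285.2,16).round(1))
e=blob(S,361,285,20,lambda g:(g.sum(2)/3>130)); print('white',e,ray(S,*e[0],16).round(1))
s=manip.read_state();print(s['eef_pos'],s['eef_rot'],s['joints'])
save(S,'s3.png')
```

```text
ring ((354.86065673828125, 273.606689453125), (26.974943161010742, 45.94783020019531), 61.962162017822266) [603.5 273.3  16. ] [591.4 240.1  16. ]
white ((376.2710876464844, 291.04998779296875), (5.595929145812988, 10.67365550994873), 36.113826751708984) [605.4 208.4  16. ]
[425.04014164  93.61126409  98.17073377] [3.14085581e+00 1.58427089e-03 2.94775886e+00] [ 1.32471462e-01  1.88421580e-01  1.95567126e+00  2.26571670e-04
  9.95762956e-01 -1.24461472e+00]
```

View pics/s3.png

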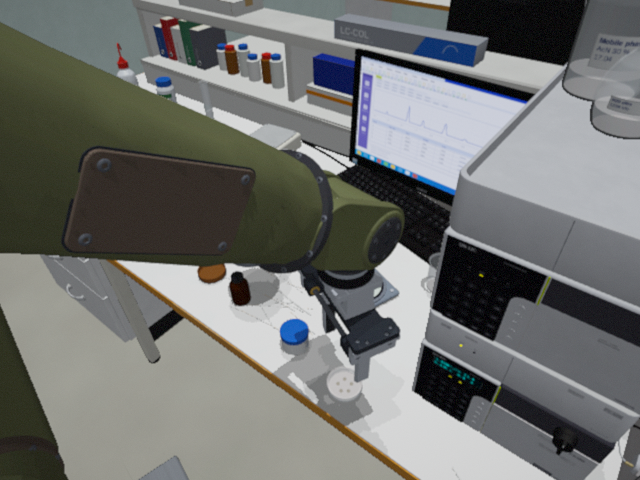

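The gripper is above the dish at (345,385), its left finger on the near side. The ring ray gives a stage centre of (591,240), which agrees with hinge minus 190 mm. Descending.

Emit:
{"op": "jog_arm", "data": {"series": [[-0.02,-0.035,-0.2,0,0,0,0],[-0.02,-0.035,-0.4,0,0,0,0],[-0.02,-0.035,-0.55,0,0,0,0],[-0.02,-0.035,-0.62,0,0,0,0],[-0.02,-0.035,-0.62,0,0,0,0],[-0.02,-0.035,-0.62,0,0,0,0]]}}

```text
clock: 7.92
eef_pos: [422.0, 89.1, 23.5]
eef_rot: [3.141, 0.001, 2.948]
wrist_force: [0.2, -0.9, -0.1]
finger_gap: 94.1
finger_force: 0.0
```

Emit:
{"op": "jog_arm", "data": {"series": [[0,0,-0.06,0,0,0,0],[0,0,-0.11,0,0,0,0.2],[0,0,-0.11,0,0,0,1],[0,0,-0.11,0,0,0,1],[0,0,-0.11,0,0,0,1],[0,0,-0.11,0,0,0,1],[0,0,-0.11,0,0,0,1],[0,0,-0.11,0,0,0,1]], "grip_force": 8}}

```text
clock: 8.58
eef_pos: [421.4, 88.3, 9.7]
eef_rot: [3.141, 0.0, 2.946]
wrist_force: [-1.2, 0.2, 2.1]
finger_gap: 57.5
finger_force: 8.0
```

Emit:
{"op": "jog_arm", "data": {"series": [[0,0,0,0,0,0,1],[0,0,0,0,0,0,1],[0,0,0,0,0,0,1]]}}

```text
clock: 8.83
eef_pos: [421.4, 88.3, 9.6]
eef_rot: [3.142, 0.0, 2.946]
wrist_force: [-0.7, -0.4, 4.2]
finger_gap: 57.2
finger_force: 8.0
```

Emit:
{"op": "jog_arm", "data": {"series": [[0,0,0.05,0,0,0,1],[0,0,0.2,0,0,0,1],[0,0,0.4,0,0,0,1],[0,0.15,0.6,0,0,0,1],[0,0.35,0.6,0,0,0,1],[0,0.55,0.6,0,0,0,1],[0,0.75,0.6,0,0,0,1],[0,0.85,0.6,0,0,0,1]]}}

```text
clock: 9.5
eef_pos: [421.1, 192.2, 81.8]
eef_rot: [3.141, 0.0, 2.947]
wrist_force: [1.7, -0.2, -0.5]
finger_gap: 57.7
finger_force: 8.0
```

Emit:
{"op": "jog_arm", "data": {"series": [[0.15,0.07,0,0,0,0,1],[0.35,0.14,0,0,0,0,1],[0.55,0.23,0,0,0,0,1],[0.75,0.32,0,0,0,0,1],[0.9,0.38,0,0,0,0,1],[0.98,0.41,0,0,0,0,1],[1,0.41,0,0,0,0,1],[1,0.41,0,0,0,0,1]]}}

```text
clock: 10.17
eef_pos: [541.2, 239.1, 81.0]
eef_rot: [-3.141, -0.001, 2.946]
wrist_force: [0.1, 0.3, -0.7]
finger_gap: 57.1
finger_force: 8.0
```

Emit:
{"op": "jog_arm", "data": {"series": [[0.15,0,0,0,0,0,1],[0.3,0,0,0,0,0,1],[0.4,0,0,0,0,0,1],[0.41,0,0,0,0,0,1],[0.41,0,0,0,0,0,1],[0.41,0,0,0,0,0,1]]}}

```text
clock: 10.67
eef_pos: [589.5, 239.3, 81.3]
eef_rot: [-3.141, -0.001, 2.946]
wrist_force: [0.3, 0.1, -0.6]
finger_gap: 57.7
finger_force: 8.0
```

Emit:
{"op": "jog_arm", "data": {"series": [[0.008,0.005,-0.12,0,0,0,1],[0.008,0.005,-0.25,0,0,0,1],[0.008,0.005,-0.35,0,0,0,1],[0.008,0.005,-0.41,0,0,0,1],[0.008,0.005,-0.44,0,0,0,1],[0.008,0.005,-0.44,0,0,0,1],[0.008,0.005,-0.44,0,0,0,1]]}}

```text
clock: 11.25
eef_pos: [591.6, 240.2, 28.9]
eef_rot: [3.141, 0.0, 2.946]
wrist_force: [-0.2, 0.1, -0.3]
finger_gap: 57.2
finger_force: 8.0
```

Emit:
{"op": "jog_arm", "data": {"series": [[0,0,-0.005,0,0,0,1],[0,0,-0.01,0,0,0,1],[0,0,-0.015,0,0,0,1],[0,0,-0.02,0,0,0,1],[0,0,-0.02,0,0,0,1],[0,0,-0.02,0,0,0,1]]}}

```text
clock: 11.75
eef_pos: [591.4, 240.1, 26.3]
eef_rot: [3.142, 0.0, 2.946]
wrist_force: [-0.0, -0.2, -0.3]
finger_gap: 57.3
finger_force: 8.0
```

Emit:
{"op": "jog_arm", "data": {"series": [[0,0,-0.003,0,0,0,1],[0,0,-0.006,0,0,0,1],[0,0,-0.006,0,0,0,1],[0,0,-0.006,0,0,0,1]]}}

```text
clock: 12.08
eef_pos: [591.5, 240.1, 25.7]
eef_rot: [3.142, 0.0, 2.946]
wrist_force: [-0.8, -0.8, 2.2]
finger_gap: 57.3
finger_force: 8.0
```

Emit:
{"op": "jog_arm", "data": {"series": [[0,0,-0.003,0,0,0,1],[0,0,-0.003,0,0,0,0.36],[0,0,-0.003,0,0,0,0.33],[0,0,-0.003,0,0,0,0.3],[0,0,-0.003,0,0,0,0.2],[0,0,-0.003,0,0,0,0.1],[0,0,-0.003,0,0,0,0.1],[0,0,-0.003,0,0,0,0.1]]}}

```text
clock: 12.75
eef_pos: [591.4, 240.1, 25.1]
eef_rot: [-3.142, -0.0, 2.946]
wrist_force: [0.4, 0.8, 1.1]
finger_gap: 84.0
finger_force: 0.0
```

Emit:
{"op": "jog_arm", "data": {"series": [[0,0,0.1,0,0,0,0.1],[0,0,0.3,0,0,0,0.1],[0,0,0.6,0,0,0,0.1],[0,0,0.9,0,0,0,0],[0,0,1,0,0,0,0],[0,0,1,0,0,0,0],[0,0,1,0,0,0,0]]}}

```text
clock: 13.33
eef_pos: [591.4, 240.1, 145.6]
eef_rot: [3.141, 0.001, 2.946]
wrist_force: [0.0, -0.4, -1.1]
finger_gap: 94.2
finger_force: 0.0
```

Emit:
{"op": "jog_arm", "data": {"series": [[0,0,0.3,0,0,0.05,0],[0,0,0.58,0,0,0.12,0],[-0.2,0.3,0.58,0,0,0.2,0],[-0.4,0.6,0.58,0,0,0.27,0],[-0.6,0.9,0.58,0,0,0.31,0],[-0.67,1,0.58,0,0,0.31,0],[-0.67,1,0.58,0,0,0.31,0]]}}

```text
clock: 13.92
eef_pos: [508.2, 363.1, 212.9]
eef_rot: [-3.141, -0.003, -2.846]
wrist_force: [1.3, 0.4, -1.1]
finger_gap: 93.8
finger_force: 0.0
```

Emit:
{"op": "jog_arm", "data": {"series": [[0,0.2,0,0,0,0,0],[0,0.35,0,0,0,0,0],[0,0.35,0,0,0,0,0],[0,0.35,0,0,0,0,0]]}}

```text
clock: 14.25
eef_pos: [511.0, 401.6, 212.9]
eef_rot: [-3.141, -0.002, -2.85]
wrist_force: [-0.3, -0.2, -0.9]
finger_gap: 94.3
finger_force: 0.0
```

Run:
```python
from h import *
S=cam('scene');T=cam('top')
a=cv2.resize(S['frame'][180:330,250:450,::-1],None,fx=4,fy=4,interpolation=cv2.INTER_CUBIC); cv2.imwrite('pics/s4.png',a)
```

```text
(no output)
```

View pics/s4.png

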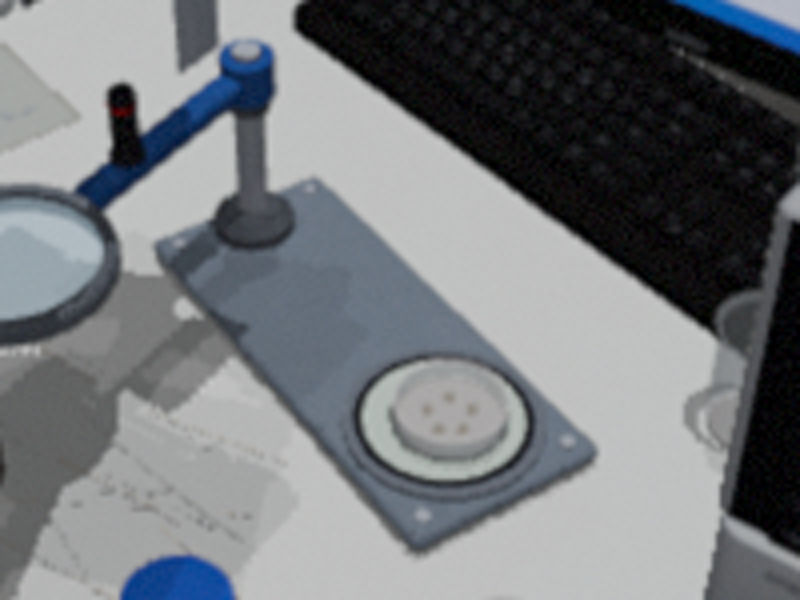

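The dish lies flat inside the ring: dish centre about (450,410) in the crop, white disc spanning 360–528. Taking the knob again.

Emit:
{"op": "jog_arm", "data": {"series": [[0,0,-0.2,0,0,0,0],[0,0,-0.4,0,0,0,0],[0,0,-0.565,0,0,0,0],[0,0,-0.565,0,0,0,0],[0,0,-0.565,0,0,0,1],[0,0,-0.565,0,0,0,1],[0,0,-0.565,0,0,0,1],[0,0,-0.565,0,0,0,1]]}}

```text
clock: 15.02
eef_pos: [511.5, 402.2, 148.4]
eef_rot: [3.141, 0.002, -2.85]
wrist_force: [0.3, 0.7, 0.8]
finger_gap: 71.0
finger_force: 0.0
```

Emit:
{"op": "jog_arm", "data": {"series": [[0,0,0,0,0,0,1],[0,0,0,0,0,0,1],[0,0,0,0,0,0,1],[0,0,0,0,0,0,1],[0,0,0,0,0,0,1],[0,0,0,0,0,0,1],[0,0,0,0,0,0,1],[0,0,0,0,0,0,1]]}}

```text
clock: 15.68
eef_pos: [511.0, 402.1, 147.0]
eef_rot: [3.142, 0.0, -2.85]
wrist_force: [0.5, -0.0, 0.7]
finger_gap: 17.2
finger_force: 0.0
```

Run:
```python
from h import *
s=manip.read_state();print(s['eef_pos'],s['finger_gap'],s['eef_rot'])
h=np.array([607.5,428.5]); P=lambda a:h+100*np.array([-np.sin(a),-np.cos(a)])
a0=np.arctan2(h[0]-s['eef_pos'][0],h[1]-s['eef_pos'][1]);st=(a0-.082)/16;print(a0,st)
for b in(a0,a0-8*st):
  for k in range(1,9): print(((P(b-k*st)-P(b))/120).round(3),round(st*k/(np.pi/2),3))
print(P(.082))
```

```text
[511.03227476 402.14523475 146.97039235] 17.166390425141653 [ 3.14158688e+00  1.32826537e-05 -2.85005175e+00]
1.3041064264026494 0.07638165165016558
[ 0.019 -0.061] 0.049
[ 0.043 -0.12 ] 0.097
[ 0.071 -0.177] 0.146
[ 0.103 -0.232] 0.195
[ 0.14  -0.284] 0.243
[ 0.18  -0.333] 0.292
[ 0.224 -0.379] 0.34
[ 0.271 -0.421] 0.389
[ 0.05  -0.039] 0.049
[ 0.104 -0.074] 0.097
[ 0.16  -0.104] 0.146
[ 0.217 -0.13 ] 0.195
[ 0.277 -0.152] 0.243
[ 0.339 -0.169] 0.292
[ 0.401 -0.182] 0.34
[ 0.464 -0.189] 0.389
[599.30918638 328.83601166]
```

Emit:
{"op": "jog_arm", "data": {"series": [[0,0,0,0,0,0,1],[0,0,0,0,0,0,1]]}}

```text
clock: 15.85
eef_pos: [511.0, 402.1, 146.9]
eef_rot: [3.142, -0.0, -2.85]
wrist_force: [-0.6, -0.4, -1.4]
finger_gap: 16.0
finger_force: 8.0
```

Emit:
{"op": "jog_arm", "data": {"series": [[0.019,-0.061,0,0,0,0.049,1],[0.043,-0.12,0,0,0,0.097,1],[0.071,-0.177,0,0,0,0.146,1],[0.103,-0.232,0,0,0,0.195,1],[0.14,-0.284,0,0,0,0.243,1],[0.18,-0.333,0,0,0,0.292,1],[0.224,-0.379,0,0,0,0.34,1],[0.271,-0.421,0,0,0,0.389,1]]}}

```text
clock: 16.52
eef_pos: [544.1, 352.1, 147.0]
eef_rot: [3.142, 0.002, -2.235]
wrist_force: [3.9, 7.1, -3.1]
finger_gap: 15.6
finger_force: 8.0
```

Emit:
{"op": "jog_arm", "data": {"series": [[0.05,-0.039,0,0,0,0.049,1],[0.104,-0.074,0,0,0,0.097,1],[0.16,-0.104,0,0,0,0.146,1],[0.217,-0.13,0,0,0,0.195,1],[0.277,-0.152,0,0,0,0.243,1],[0.339,-0.169,0,0,0,0.292,1],[0.401,-0.182,0,0,0,0.34,1],[0.464,-0.189,0,0,0,0.389,1]]}}

```text
clock: 17.18
eef_pos: [591.7, 342.7, 146.3]
eef_rot: [-3.127, -0.021, -1.674]
wrist_force: [6.6, -8.7, -1.4]
finger_gap: 15.2
finger_force: 7.0
```

Emit:
{"op": "jog_arm", "data": {"series": [[0,0,0,0,0,0,1],[0,0,0,0,0,0,1],[0,0,0,0,0,0,1],[0,0,0,0,0,0,1]]}}

```text
clock: 17.52
eef_pos: [589.4, 347.5, 146.1]
eef_rot: [-3.128, -0.016, -1.666]
wrist_force: [3.6, 10.1, -4.5]
finger_gap: 9.0
finger_force: 10.0
```

Run:
```python
from h import *
s=manip.read_state();print(s)
S=cam('scene');T=cam('top')
a=cv2.resize(S['frame'][150:330,230:450,::-1],(660,540),interpolation=cv2.INTER_CUBIC); cv2.imwrite('pics/s5.png',a)
```

```text
{'clock': 17.5167, 'joints': array([ 0.4871696 ,  0.65583782,  1.16102153, -0.02133531,  1.32195339,
       -2.55416707]), 'qd': array([-0.00041699, -0.00155745,  0.00196731,  0.00027217, -0.00116136,
       -0.00024071]), 'effort': array([-5.25040582e+00, -7.49099636e+01, -3.41393137e+01, -2.24714376e+00,
        2.12442800e+00,  1.09076875e-02]), 'eef_pos': array([589.38188362, 347.50299024, 146.14308018]), 'eef_rot': array([-3.12785444, -0.01571275, -1.66593429]), 'wrist_force': array([ 3.58094644, 10.13029358, -4.53554749]), 'moment': array([ 2.15679171, -0.44575951, -0.00668162]), 'finger_force': 9.96045874315314, 'finger_gap': 8.960781476134382}
```

View pics/s5.png

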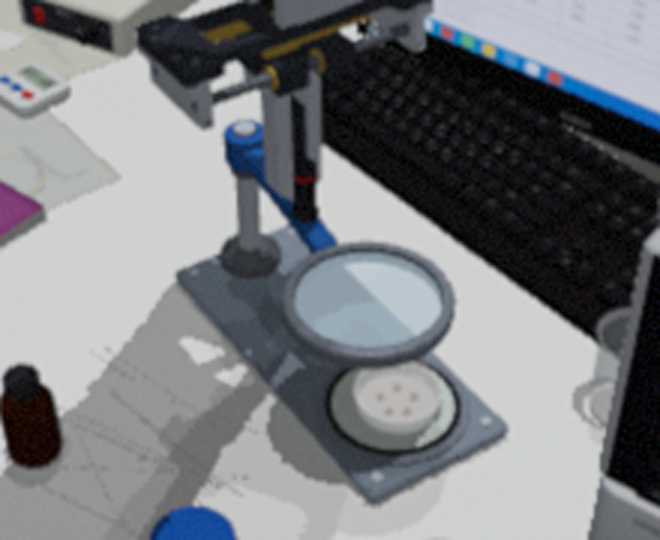

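Joint 6 ran onto its stop at -2.55, because I kept turning the tool with the arm. The lens is nearly over the stage. The knob, at about (305,190) in the crop, has squeezed to the edge of the pads. I'll back off gently, open, and re-grip with the fingers turned the other way.

Emit:
{"op": "jog_arm", "data": {"series": [[-0.08,0.2,0,0,0,-0.06,0],[-0.08,0.2,0,0,0,-0.1,0],[-0.08,0.2,0,0,0,-0.1,0],[-0.08,0.2,0,0,0,-0.1,0]]}}

```text
clock: 17.95
eef_pos: [580.0, 369.8, 146.4]
eef_rot: [-3.128, -0.019, -1.821]
wrist_force: [-0.4, -0.5, -0.2]
finger_gap: 32.3
finger_force: 0.0
```

Run:
```python
from h import *
s=manip.read_state();print(s['joints'],s['eef_pos'],s['eef_rot'],s['wrist_force'],s['finger_gap'])
```

```text
[ 0.52320476  0.66838357  1.14029587 -0.0235831   1.33668057 -2.36231111] [579.96610206 369.83680242 146.35867247] [-3.12820936 -0.01899625 -1.82148591] [-0.3548656  -0.48919151 -0.24889606] 32.295447717754755
```

Emit:
{"op": "jog_arm", "data": {"series": [[0,0,0.2,0,0,0,0],[0,0,0.4,0,0,0,0],[0,0,0.58,0,0,0,0],[0,0,0.58,0,0,-0.08,0],[0,0,0.58,0,0,-0.16,0],[0,0,0.58,0,0,-0.24,0],[0,0,0.58,0,0,-0.32,0],[0,0,0.58,0,0,-0.38,0]]}}

```text
clock: 18.62
eef_pos: [580.3, 369.3, 216.0]
eef_rot: [-3.128, -0.019, -2.425]
wrist_force: [-0.4, 1.0, 0.0]
finger_gap: 85.4
finger_force: 0.0
```

Emit:
{"op": "jog_arm", "data": {"series": [[0,0,0,0,0,-0.08,0],[0,0,0,0,0,-0.16,0],[0,0,0,0,0,-0.24,0],[0,0,0,0,0,-0.32,0],[0,0,0,0,0,-0.4,0],[0,0,0,0,0,-0.48,0],[0,0,0,0,0,-0.56,0],[0,0,0,0,0,-0.62,0]]}}

```text
clock: 19.28
eef_pos: [580.3, 369.3, 216.0]
eef_rot: [-3.128, -0.019, 2.884]
wrist_force: [-0.1, -0.0, 0.8]
finger_gap: 93.6
finger_force: 0.0
```

Emit:
{"op": "jog_arm", "data": {"series": [[0,0,0,0,0,-0.08,0],[0,0,0,0,0,-0.16,0],[0,0,0,0,0,-0.24,0],[0,0,0,0,0,-0.32,0],[0,0,0,0,0,-0.4,0],[0,0,0,0,0,-0.48,0],[0,0,0,0,0,-0.56,0],[0,0,0,0,0,-0.62,0]]}}

```text
clock: 19.95
eef_pos: [580.3, 369.3, 216.0]
eef_rot: [-3.128, -0.02, 1.91]
wrist_force: [-0.4, 0.3, 1.1]
finger_gap: 94.0
finger_force: 0.0
```

Emit:
{"op": "jog_arm", "data": {"series": [[0,0,0,0,0,-0.08,0],[0,0,0,0,0,-0.16,0],[0,0,0,0,0,-0.24,0],[0,0,0,0,0,-0.26,0],[0,0,0,0,0,-0.26,0],[0,0,0,0,0,-0.26,0]]}}

```text
clock: 20.45
eef_pos: [580.2, 369.6, 216.0]
eef_rot: [-3.128, -0.019, 1.509]
wrist_force: [0.2, 0.7, -0.0]
finger_gap: 94.1
finger_force: 0.0
```

Run:
```python
from h import *
from scipy.spatial.transform import Rotation as Q
s=manip.read_state();print(s['joints'],s['eef_pos'],s['eef_rot'],s['finger_gap'])
d=Q.from_euler('xyz',[np.pi,0,1.513])*Q.from_euler('xyz',s['eef_rot']).inv();print('turn',d.as_rotvec()/(np.pi/2))
T=cam('top');S=cam('scene')
g=S['frame'].astype(int)
red=(g[...,0]>g[...,1]+25)&(g[...,0]>60)&(g[...,1]<60); red[:, :290]=0;red[:,360:]=0;red[:180]=0;red[240:]=0
ys,xs=np.where(red);print(len(xs),xs.mean(),ys.mean(),ray(S,xs.mean(),ys.mean(),157).round(1),list(zip(xs,ys))[:12])
cv2.imwrite('pics/m6.png',np.hstack([cv2.resize(S['frame'][160:320,290:420,::-1],(390,480),interpolation=2),cv2.resize(T['frame'][170:300,210:345,::-1],(405,480))]))
```

```text
[0.50492251 0.61922656 1.05767018 0.02389038 1.4658358  0.56374075] [580.17006237 369.61397419 216.0161473 ] [-3.12790812 -0.01945441  1.50932836] 94.07863437262975
turn [-0.01288204 -0.00795799  0.00225259]
12 331.5 209.33333333333334 [589.1 333.6 157. ] [(np.int64(334), np.int64(208)), (np.int64(329), np.int64(209)), (np.int64(330), np.int64(209)), (np.int64(331), np.int64(209)), (np.int64(332), np.int64(209)), (np.int64(333), np.int64(209)), (np.int64(334), np.int64(209)), (np.int64(329), np.int64(210)), (np.int64(330), np.int64(210)), (np.int64(331), np.int64(210)), (np.int64(332), np.int64(210)), (np.int64(333), np.int64(210))]
```

View pics/m6.png

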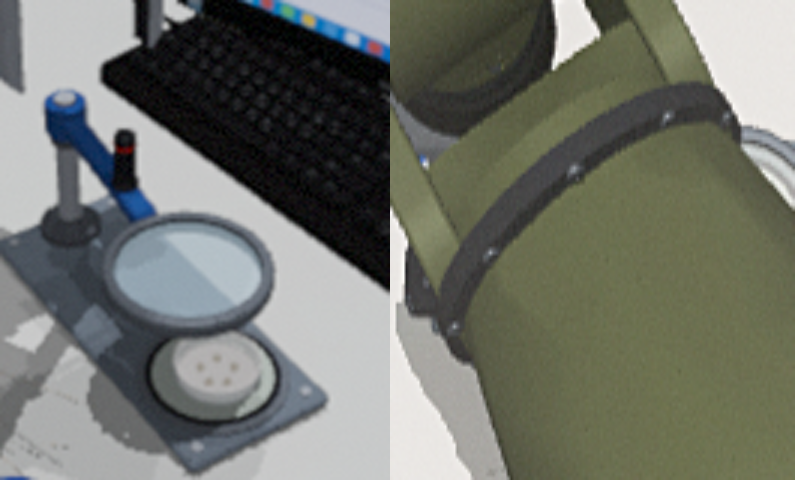

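The knob stands near (124,150) in the left crop, and the band ray gives about (590,331). The dish is still inside the ring, and the lens needs about another 0.1 rad. Levelling the tool and re-gripping.

Emit:
{"op": "jog_arm", "data": {"series": [[0.05,-0.15,0,-0.013,-0.008,0.002,0],[0.09,-0.32,0,-0.013,-0.008,0.002,0],[0.09,-0.32,-0.2,-0.013,-0.008,0.002,0],[0.09,-0.32,-0.4,-0.013,-0.008,0.002,0],[0.09,-0.32,-0.59,-0.013,-0.008,0.002,0],[0.09,-0.32,-0.59,-0.013,-0.008,0.002,0],[0.09,-0.32,-0.59,-0.013,-0.008,0.002,1],[0.09,-0.32,-0.59,-0.013,-0.008,0.002,1]]}}

```text
clock: 21.22
eef_pos: [591.4, 331.6, 146.9]
eef_rot: [3.14, -0.0, 1.511]
wrist_force: [-0.2, 0.2, 0.3]
finger_gap: 84.1
finger_force: 0.0
```

Emit:
{"op": "jog_arm", "data": {"series": [[0,0,0,0,0,0,1],[0,0,0,0,0,0,1],[0,0,0,0,0,0,1],[0,0,0,0,0,0,1],[0,0,0,0,0,0,1],[0,0,0,0,0,0,1],[0,0,0,0,0,0,1],[0,0,0,0,0,0,1]]}}

```text
clock: 21.88
eef_pos: [590.7, 331.8, 145.1]
eef_rot: [3.142, 0.0, 1.51]
wrist_force: [0.7, -0.7, -0.7]
finger_gap: 30.6
finger_force: 0.0
```

Emit:
{"op": "jog_arm", "data": {"series": [[0,0,0,0,0,0,1],[0,0,0,0,0,0,1],[0,0,0,0,0,0,1],[0,0,0,0,0,0,1],[0,0,0,0,0,0,1]]}}

```text
clock: 22.3
eef_pos: [590.6, 331.7, 145.0]
eef_rot: [-3.141, 0.001, 1.51]
wrist_force: [-1.2, -2.1, -0.4]
finger_gap: 16.0
finger_force: 8.0
```

Emit:
{"op": "jog_arm", "data": {"series": [[0.02,-0.003,0,0,0,0,1],[0.04,-0.006,0,0,0,0,1],[0.06,-0.009,0,0,0,0,1],[0.073,-0.01,0,0,0,0,1],[0.073,-0.01,0,0,0,0,1],[0.073,-0.01,0,0,0,0,1],[0.073,-0.01,0,0,0,0,1]]}}

```text
clock: 22.88
eef_pos: [599.7, 330.5, 145.1]
eef_rot: [3.141, 0.0, 1.51]
wrist_force: [0.6, -1.8, -0.4]
finger_gap: 16.2
finger_force: 8.0
```

Emit:
{"op": "jog_arm", "data": {"series": [[0,0,0,0,0,0,0.7],[0,0,0,0,0,0,0.4],[0,0,0,0,0,0,0.4],[0,0,0,0,0,0,0.4],[0,0,0,0,0,0,0.4],[0,0,0,0,0,0,0.4],[0,0,0,0,0,0,0.4]]}}

```text
clock: 23.47
eef_pos: [599.5, 330.6, 145.1]
eef_rot: [3.141, 0.0, 1.51]
wrist_force: [-0.3, -0.2, -0.5]
finger_gap: 55.8
finger_force: 0.0
```

Emit:
{"op": "jog_arm", "data": {"series": [[0,0,0.2,0,0,0,0.4],[0,0,0.5,0,0,0,0.4],[0,0,0.7,0,0,0,0.4],[-0.3,0.2,0.7,0,0,0,0.4],[-0.6,0.4,0.7,0,0,0,0.4],[-0.9,0.6,0.7,0,0,0,0.4],[-1,0.8,0.7,0,0,0,0.4],[-1,1,0.7,0,0,0,0.4]]}}

```text
clock: 24.13
eef_pos: [476.5, 452.5, 230.5]
eef_rot: [3.141, -0.001, 1.512]
wrist_force: [0.5, 0.7, 0.7]
finger_gap: 56.6
finger_force: 0.0
```

Emit:
{"op": "jog_arm", "data": {"series": [[-0.3,0.15,0,0,0,0,0],[-0.6,0.3,0,0,0,0,0],[-0.9,0.5,0,0,0,0,0],[-1,0.7,0,0,0,0,0],[-1,0.9,0,0,0,0,0],[-1,0.9,0,0,0,0,0]]}}

```text
clock: 24.63
eef_pos: [357.6, 561.7, 228.8]
eef_rot: [-3.141, -0.0, 1.513]
wrist_force: [0.3, 0.0, -0.8]
finger_gap: 92.1
finger_force: 0.0
```

Run:
```python
from h import *
T=cam('top');S=cam('scene')
e=blob(T,332,236,40,lambda g:(g.sum(2)/3<130));print('lens?',e,ray(T,*e[0],120).round(1))
cv2.imwrite('pics/m7.png',np.hstack([cv2.resize(S['frame'][170:330,300:430,::-1],(390,480),interpolation=2),cv2.resize(T['frame'][180:300,215:365,::-1],(400,320),interpolation=2).copy() if 0 else cv2.copyMakeBorder(cv2.resize(T['frame'][185:295,265:365,::-1],(400,440),interpolation=2),20,20,0,0,0)]))
```

```text
lens? ((326.7751770019531, 233.75967407226562), (67.66400909423828, 78.41215515136719), 4.248425006866455) [566.1 245.  120. ]
```

View pics/m7.png

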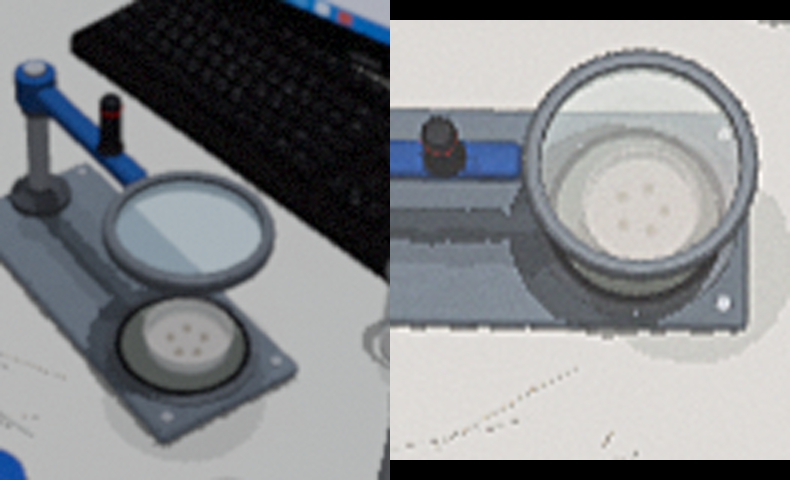

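In the top crop the lens centre is (327.8,220.8) and the dish centre (327.8,231.8). I'll cast both to their heights, and hand in if they agree.

Run:
```python
from h import *
T=cam('top')
L=ray(T,327.8,220.8,123);D=ray(T,327.8,231.8,30);print(L.round(1),D.round(1),np.linalg.norm((L-D)[:2]))
e=blob(T,348,322,22,lambda g:(g[...,2]>g[...,0]+60)); print('tin',ray(T,*e[0],42).round(1))
if np.linalg.norm((L-D)[:2])<9: print(manip.sign_off())
```

```text
[589.9 241.2 123. ] [591.1 239.2  30. ] 2.3304768600463013
tin [407.2 214.4  42. ]
the job is handed in; nothing more can be done
None
```

The job is handed in: the dish stands inside the ring with the lens centred over it to about 2 mm, the tin hasn't moved and I saw no sign of the bottle or beaker moving, but joint 6 read -2.554 against its -2.55 limit on the return swing, which the judging may count as passing its range.

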